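Show the blue valve to the inspection camera

TASK

Take the valve with the blue coil out of its cardboard bin and hold it up, right way up, in front of the inspection camera for checking: the brass nozzle points straight into the lens along the camera's line of sight, its tip centred on the lens and 100 mm from the glass. Finish holding it there, still and gripped in the air touching nothing else; leave the camera as it is set, the other two valves in their bins, and everything else on the counter where it is.

Things in the scene. Friction and masses are not known exactly. Their poses are not given: they have to be found in the camera images.
- blue_valve_center (a point): solenoid valve with a blue coil, about 0.24 kg, upright on its flat base in one of the bins. 100 mm long, 34 wide, 40 high: aluminium block (17 mm high, 60 long) under the coil (23 high, 50 long), flat parallel sides 34 mm apart, good to grip; brass nozzle at the +x end, black plug at the other. Point: its centre, 20 mm above the base; x towards the nozzle, z up out of the coil
- blue_valve_tip (a point): centre of the end face of the blue valve's brass nozzle (20 mm thick, 26 mm collar), on the nozzle's axis, 50 mm from the valve's centre along its x; same axes as the centre
- red_valve_center (a point): solenoid valve of the same shape and size as the blue one, but with a red coil; this point is its centre. It stays in its bin
- yellow_valve_center (a point): solenoid valve of the same shape and size as the blue one, but with a yellow coil; this point is its centre. It stays in its bin
- bin_floor (a point): centre of the inner floor of the middle of three cardboard bins, 8 mm above the counter. Bins are fixed side by side along y on a steel tray 200 x 430 mm, 140 mm between centres, each 176 (x) by 130 mm (y) inside, one valve in each, order varies. Walls 4 mm; tops 40 mm above the counter in front (-x), 58 mm at the back and rear half of the sides
- lens (a point): centre of the lens glass of the inspection camera: white box 70 x 52 x 52 mm, black lens tube in a green ring 60 mm across, on a post 130 mm behind the glass, 384 mm high. It looks along -x of this point, roughly to the robot and 0.08 to 0.4 rad downwards; +x points into the camera, y is level. Height, tilt and heading vary; stiff clamps keep them
- focus (a point): the camera's focus point in empty air, straight in front of the lens, 100 mm from the glass along the line of sight; same axes as the lens
- camera_stand: the inspection camera's stand: square dark base plate 130 by 130 by 14 mm with an upright post, fixed to the counter; origin on the counter about below the lens, 130 mm in front (-x) of the base's centre and post
- tape_roll: bystander: empty cardboard tape roll lying flat, 90 mm across, 40 mm high, origin under its centre. The other loose bystanders stand out of the way: a carton 70 mm high at the left (y above 0.47 m), and at the right (y below -0.46 m) a spray can 170 mm high, a mug 90 mm high and a screwdriver lying flat; a wrench lies flat near the robot at about x 0.22, y -0.37 m
Mind the look-alikes: they are no part of the job. What is shaped like the part that bears blue_valve_center but purple or turquoise is not meant.

How it is judged:
On the way:
1. the blue valve is gripped and lifted clear of its bin (height (world z) of blue_valve_center above 0.09 m and contact force between the fingers and blue_valve above 1 N and contact force between blue_valve and bin_tray below 0.1 N), for 0.2 s.
At the end, for the whole second after the job is handed in: Fingers alone hold the blue valve still, coil up, nozzle to the lens: tip 80-120 mm from the glass and within 15 mm of the line of sight, x and y axes within 0.2 rad of the camera's; touches neither bins nor camera; lens within 12 mm and other valves within 30 mm of their starts (x of blue_valve_tip in the frame of lens between -0.12 and -0.08 m and y of blue_valve_tip in the frame of lens between -0.015 and 0.015 m and z of blue_valve_tip in the frame of lens between -0.015 and 0.015 m and x of blue_valve_center in the frame of lens below -0.12 m and angle between the x axis of blue_valve_center and the x axis of lens, either way round below 0.2 rad and angle between the y axis of blue_valve_center and the y axis of lens, either way round below 0.2 rad and angle between blue_valve_center's own z axis and vertical below 0.8 rad and height (world z) of blue_valve_center above 0.1 m and contact force between the fingers and blue_valve above 1 N and contact force between blue_valve and camera_stand below 0.1 N and contact force between blue_valve and bin_tray below 0.1 N and linear speed of blue_valve below 0.03 m/s and angular speed of blue_valve below 0.2 rad/s and distance of lens from where it was at the start of the episode below 0.012 m and distance of each of red_valve_center, yellow_valve_center from where it was at the start of the episode below 0.03 m); the arm keeps its last pose, push and grip.
It fails at once if the red valve is shifted by more than 30 mm (distance of red_valve_center from where it was at the start of the episode above 0.03 m).
It fails at once if the yellow valve is shifted by more than 30 mm (distance of yellow_valve_center from where it was at the start of the episode above 0.03 m).
It fails at once if a bystander on the counter (can, tape roll, carton, mug, screwdriver or wrench) is shifted by more than 40 mm (distance of any of spray_can, tape_roll, small_carton, mug, screwdriver, wrench from where it was at the start of the episode above 0.04 m).
It fails at once if the camera is pushed out of its place by more than 12 mm (distance of lens from where it was at the start of the episode above 0.012 m).
It also fails if it takes over 35 s, if anything falls off the work surface, if the arm or the gripper's body presses on something with over 40 N, if the wrist force passes 120 N, or if a joint passes its speed limit or range.

ROBOT

A 7-joint arm with a two-finger parallel gripper is mounted at the origin on the work surface. World frame = base frame: x ahead of the robot, y to its left, z up, the work surface at z = 0. Lengths are in m, angles in rad, forces in N, time in s.
With the tool pointing down it reaches from about 0.35 to 0.9 m from the base axis. Payload 19.9 kg.
Tool frame: the origin (TCP) lies between the finger pads; the fingertips stand 25 mm ahead of it and the grasp point (between the pads) lies 6 mm ahead of it; z points along the fingers, y is the direction in which the jaws open and shut (so a half turn about z gives the same grasp; the last joint's range is limited). The gripper opens to 94 mm and grips with 3 to 60 N. Pads are 16 mm wide; open, the fingers measure 119 mm over their backs; the gripper's body (75 mm by 177 mm) begins 78 mm behind the grasp point.
Start: joints at [1.157, 0.417, -0.01, 1.614, 0.005, 1.111, -0.053], TCP at [0.228, -0.582, 0.23] pointing down, gripper open.
Joint ranges: [-2.81, 2.81], [-0.39, 2.02], [-1.27, 1.25], [0.06, 2.57], [-1.19, 4.33], [0.19, 2], [-2.82, 2.82]. Speed limits (rad/s): [1.89, 1.89, 2.39, 2.39, 3.01, 3.01, 3.01].

INTERFACE

Orientations are given as a rotation vector (axis times angle).
In Python, from rig import bot gives the robot as it stands.
- The arm moves only by the tool apply_moves, never from a script. Its argument "targets" is text: rows parted by semicolons, each of 7 numbers parted by spaces: the shift along the tool's x, y, z as a fraction of full scale, then the turn, a rotation vector about the tool's x, y, z as a fraction of full scale, then the closure, from 0 (fully open) to 1 (shut). A call has 1 to 5 rows; each row shifts and turns the commanded pose from where the row before left it, along the tool's axes as they then stand; what a row does not reach is not made up. Full scale, the value 1, is 3 cm for a shift and 45 degrees for a turn. A row lasts 1/10 s, in which the tool goes at most 50 mm and 8.59 degrees, less where a joint would pass 70% of its speed; a pose out of reach is approached as far as the arm can. A call with a number of a shift or a turn outside -1 to 1 is refused whole. A call with a gripper value outside its range is refused whole. The fingers move at their own pace and stop on an object; "grip_force" is the grip in N (left out, the last holds). Time passes only in rows, so rows that do not move let the fingers close. It gives the time, the measured TCP pose, the force and the opening at its end, in the units of the state.
- bot.get_state(): the state, without advancing time (a new reading comes with each control period).
- bot.camera(name): name is "scene" or "top" or "wrist"; returns a dict with "color" (384x512x3 uint8, red, green, blue), "camera_matrix" (3x3 intrinsics, pixels), "R" (3x3) and "t" (3): a world point X has camera coordinates R X + t. Camera axes: x right, y down, z forward; pixel columns grow to the right and rows downward; lengths in m; the calibration is good to about 2 mm. A picture is of the moment at which its call begins. There is no depth.
- bot.close_job(): hands the job in, once; it reports no verdict.
The state is a dict: "clock": time; "qpos": joint angles; "qd": joint speeds; "joint_efforts": joint torques, N m; "eef_pos": TCP position; "tcp_rot": TCP orientation; "wrist_force": force on the tool from outside, world axes, zero at the start; "ft_torque": the same for the moment, N m; "grip_width": finger opening in m.
Only numpy, scipy, OpenCV 4.12 (cv2) and the standard library are available. Lean on these libraries where they do the work, as an engineer would, in place of code of your own. Each camera call takes 0.05 s, during which the arm holds its last target. There are 200 camera calls.

## Working session

There is one attempt and no reset: what is moved stays moved. The work goes in short steps, Python scripts to look and compute and a tool call to move; the robot and the scene stay as the last step left them, time stands still between calls to the robot, and variables do not carry over. Pictures are saved under pics/ and viewed, about 8 in all and at most 12, crops included, and the job is handed in when it is done.

Besides the shell and the picture viewer there is one more tool, called after "Emit:" as name(argument=value, ...) on one line, values as JSON. apply_moves: Moves the arm, as the interface text tells. Its arguments: {"type":"object","properties":{"targets":{"type":"string"},"grip_force":{"type":"number"}},"required":["targets"]}

```bash
ls; mkdir -p pics; python3 - <<'E'
from rig import bot
import cv2,numpy as np,pickle
d={}
for n in("scene","top"):
    c=bot.camera(n); d[n]=c
    print(n,c["camera_matrix"].round(1).tolist(),c["R"].round(4).tolist(),c["t"].round(4).tolist())
pickle.dump(d,open("cams.pkl","wb"))
for n in d: cv2.imwrite(f"pics/{n}0.png",cv2.resize(d[n]["color"][...,::-1],(800,600),interpolation=cv2.INTER_CUBIC))
print(bot.get_state())
E
```

```text
pics
scene [[388.3, 0.0, 258.8], [0.0, 388.3, 194.0], [0.0, 0.0, 1.0]] [[-0.7342, 0.6787, 0.0169], [0.5379, 0.5968, -0.5954], [-0.4142, -0.4281, -0.8032]] [0.3584, -0.1835, 1.3663]
top [[403.3, 0.0, 258.2], [0.0, 403.3, 191.3], [0.0, 0.0, 1.0]] [[0.013, -0.9999, 0.0066], [-0.9822, -0.014, -0.1872], [0.1873, -0.0041, -0.9823]] [0.0175, 0.5452, 1.1832]
{'clock': 0.1, 'qpos': array([ 1.15651701,  0.41790477, -0.01033559,  1.61407445,  0.0046913 ,
        1.11068428, -0.05302762]), 'qd': array([-0.00223315, -0.00128304, -0.00108297, -0.00204952,  0.00067126,
        0.00034342, -0.00049653]), 'joint_efforts': array([ 2.15577420e-03, -8.52587771e+01,  6.40145894e-01, -4.26695180e+01,
       -4.89154737e-02,  1.63851958e-02,  4.53040826e-06]), 'eef_pos': array([ 0.22753562, -0.58179925,  0.22991022]), 'tcp_rot': array([-3.08617980e+00, -5.81997084e-01,  3.99870492e-04]), 'wrist_force': array([ 0.57809465, -0.50876051, -0.16082414]), 'ft_torque': array([0.0328531 , 0.03085929, 0.00373555]), 'grip_width': 0.09380711102779068}
```

View pics/scene0.png

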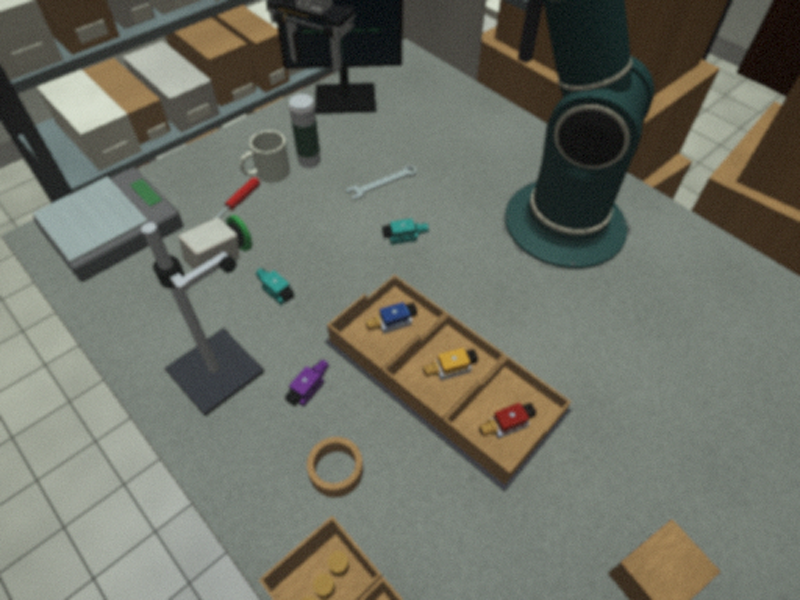

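View pics/top0.png

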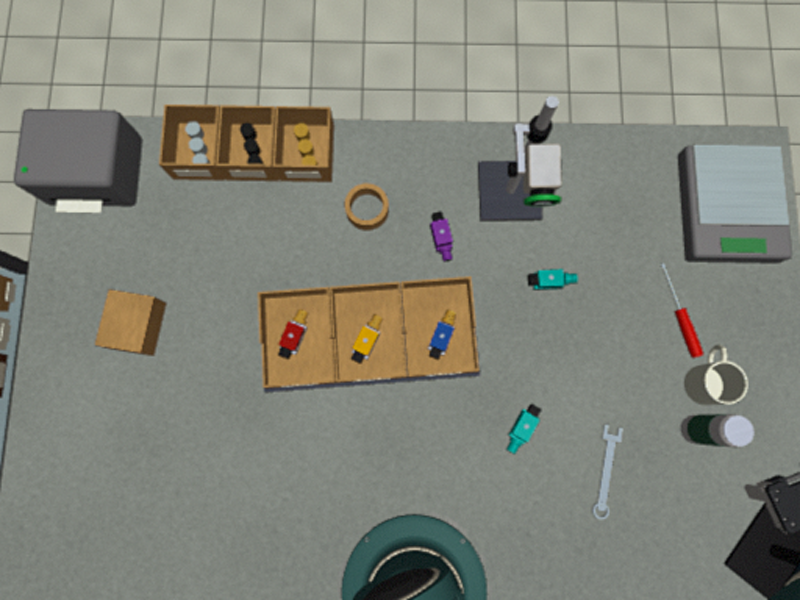

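In the top view, the blue coil at (441,335), in the right-hand bin, fits the description. Red (292,333) and yellow (367,338) are the other valves. Turquoise (552,279) and (524,428) and purple (442,237) are look-alikes. I'll confirm in an enlarged crop and take the camera points at the same time.

```bash
python3 - <<'E'
import cv2,numpy as np,pickle
d=pickle.load(open("cams.pkl","rb"))
def crop(n,u,v,w,h,W,H):
    c=d[n]["color"][v:v+h,u:u+w,::-1]; o=cv2.resize(c,(W,H),interpolation=cv2.INTER_CUBIC)
    for k in range(0,w,10):
        x=int((k)*W/w); cv2.line(o,(x,0),(x,4),(255,255,255),1); 
        if k%20==0: cv2.putText(o,str(u+k),(x,14),0,.35,(255,255,255),1)
    for k in range(0,h,10):
        y=int(k*H/h); cv2.line(o,(0,y),(4,y),(255,255,255),1)
        if k%20==0: cv2.putText(o,str(v+k),(6,y+4),0,.35,(255,255,255),1)
    return o
a=np.hstack([crop("top",255,175,60,60,400,300*1) if 0 else crop("top",255,180,60,45,400,300),crop("scene",80,130,100,75,400,300)])
b=np.hstack([crop("top",300,60,80,60,400,300) ,crop("scene",205,175,80,60,400,300)])
cv2.imwrite("pics/m1.png",np.vstack([a,b]))
E
```

```text
(no output)
```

View pics/m1.png

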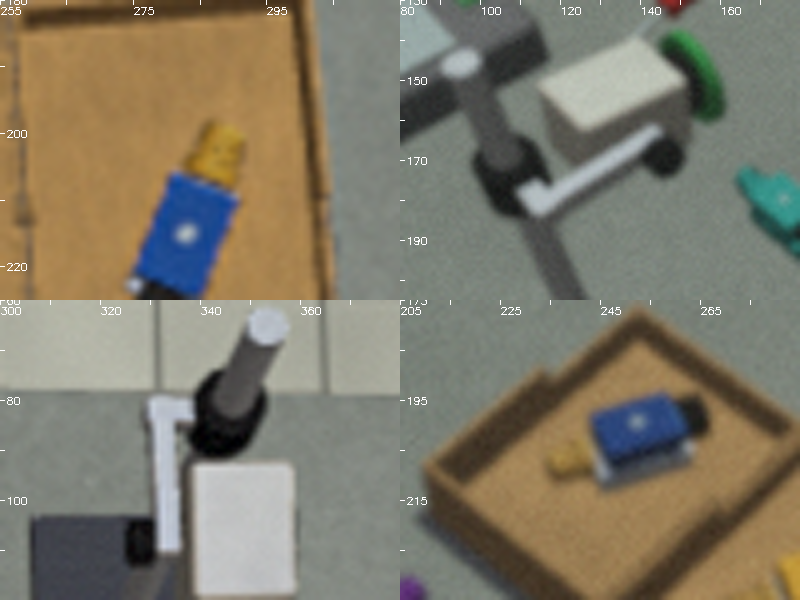

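```bash
cat > util.py <<'E'
import cv2,numpy as np,pickle
from scipy.optimize import least_squares
from scipy.spatial.transform import Rotation as Ro
def proj(c,X):
    p=(c["R"]@np.atleast_2d(X).T).T+c["t"]; p=p@c["camera_matrix"].T
    return p[:,:2]/p[:,2:]
def onplane(c,uv,z):
    r=c["R"].T@np.linalg.solve(c["camera_matrix"],[*uv,1]); o=-c["R"].T@c["t"]
    return o+r*(z-o[2])/r[2]
def lensR(head,tilt): # camera looks along -x, tilted down
    return Ro.from_euler("zy",[head,-tilt]).as_matrix()  # +x axis tilts up by tilt
E
python3 - <<'E'
from util import *
d=pickle.load(open("cams.pkl","rb")); T,S=d["top"],d["scene"]
print("dot top",onplane(T,(282.6,214.4),.048),"dot scene",onplane(S,(252.2,199.0),.048))
print("tip",onplane(T,(289.0,198.2),.018))
# coil blue mask
hsv=cv2.cvtColor(T["color"],cv2.COLOR_RGB2HSV)
m=cv2.inRange(hsv,(105,130,50),(125,255,255)); m[:,:255]=0;m[:180]=0;m[240:]=0;m[:,320:]=0
pts=np.argwhere(m)[:,::-1]; r=cv2.minAreaRect(pts.astype(np.float32)); print(r,len(pts))
w=np.array([onplane(T,p,.048)[:2] for p in pts]);print("mask mean",w.mean(0)); e,v=np.linalg.eigh(np.cov(w.T)); print(np.degrees(np.arctan2(*v[::-1,1])),np.sqrt(e*12))
ring={}
for n,c,box in(("top",T,(325,110,375,140)),("scene",S,(135,130,170,165))):
    h=cv2.cvtColor(c["color"],cv2.COLOR_RGB2HSV); m=cv2.inRange(h,(50,120,40),(75,255,255))
    u0,v0,u1,v1=box; q=np.argwhere(m[v0:v1,u0:u1])[:,::-1]+[u0,v0]; ring[n]=(q.min(0)+q.max(0))/2; print(n,q.min(0),q.max(0),len(q))
# box fit
tp=[(337.6,92.2),(358.4,92.2),(359,119),(338,118.6)]; sp=[(138.4,139.1),(152.1,149.1),(114.6,150.8),(125.9,162.1)]
def f(p):
    R=lensR(p[3],p[4]); a=p[5]
    c=lambda x,y,z:p[:3]+R@[x,y,z]
    B=[c(a+.07,.026,.026),c(a+.07,-.026,.026),c(a,-.026,.026),c(a,.026,.026)]
    Q=[c(a,-.026,.026),c(a,.026,.026),c(a+.07,-.026,.026),c(a+.07,.026,.026)]
    return np.concatenate([(proj(T,B)-tp).ravel(),(proj(S,Q)-sp).ravel(),(proj(T,p[:3])-ring["top"]).ravel(),(proj(S,p[:3])-ring["scene"]).ravel()])
s=least_squares(f,[.75,-.2,.35,0,.2,.02]); print(s.x.round(4),s.fun.round(1)); 
print("cov",np.sqrt(np.diag(np.linalg.inv(s.jac.T@s.jac))).round(4))
E
```

```text
dot top [ 0.47517579 -0.05013569  0.048     ] dot scene [ 0.4732333  -0.04610063  0.048     ]
tip [ 0.53061338 -0.07210776  0.018     ]
((282.2945556640625, 215.04794311523438), (9.948498725891113, 16.034637451171875), 20.556045532226562) 148
mask mean [ 0.4730066  -0.04920656]
158.76918311753352 [0.03100461 0.05079612]
top [336 124] [358 131] 104
scene [147 138] [159 158] 62
[ 0.667  -0.1966  0.284   0.0294  0.0921  0.0157] [-0.7  0.4 -0.8  0.1 -0.3  0.6 -0.1  1.3  0.4 -1.6 -0.6 -0.  -2.  -0.4
 -0.7  0.7 -0.8  1.  -0.9  0.3]
cov [0.0018 0.0015 0.0025 0.0229 0.041  0.0023]
```

```bash
cat >> util.py <<'E'
def plan(p0,R0,p1,R1,clos=0.36,n=None,dec=2):
    p=np.array(p0,float);R=np.array(R0);p1=np.array(p1,float)
    tot=Ro.from_matrix(R.T@R1).as_rotvec()
    if n is None: n=int(max(1,np.ceil(max(np.linalg.norm(p1-p)/.028,np.linalg.norm(tot)/np.radians(8)))))
    rows=[]
    P0=p.copy();RR=R.copy()
    for k in range(1,n+1):
        pk=P0+(p1-P0)*k/n; Rk=RR@Ro.from_rotvec(tot*k/n).as_matrix()
        s=(R.T@(pk-p)/.03).round(dec); t=(Ro.from_matrix(R.T@Rk).as_rotvec()/(np.pi/4)).round(dec)
        rows.append(" ".join(f"{v:g}" for v in [*(s+0.),*(t+0.),clos]))
        p=p+R@(s*.03); R=R@Ro.from_rotvec(t*np.pi/4).as_matrix()
    for i in range(0,n,5): print("; ".join(rows[i:i+5]))
    return p,R
def down(yaw,tilt=0): # tool pointing down, tool x along heading yaw, raised by tilt
    L=lensR(yaw,tilt); return np.c_[L[:,0],-L[:,1],-L[:,2]]
E
python3 - <<'E'
from util import *
from rig import bot
c=bot.camera("wrist"); s=bot.get_state(); R=Ro.from_rotvec(s["tcp_rot"]).as_matrix()
C=-c["R"].T@c["t"]; print("cam in tool",R.T@(C-s["eef_pos"]),"axes in tool\n",(R.T@c["R"].T).round(3),c["camera_matrix"].round(0).tolist())
print(R.round(3))
# view pose: tool z tilted 50deg from down toward +x
Rv=down(0,np.radians(45)); 
p,Rc=plan(s["eef_pos"],R,[.36,-.2,.38],Rv)
print(p,Rv.round(2))
E
```

```text
cam in tool [ 0.06993516 -0.00018065 -0.15451743] axes in tool
 [[-0.001 -0.971 -0.24 ]
 [ 1.    -0.001 -0.   ]
 [ 0.    -0.24   0.971]] [[342.0, 0.0, 251.0], [0.0, 342.0, 194.0], [0.0, 0.0, 1.0]]
[[ 0.931  0.364 -0.   ]
 [ 0.364 -0.931  0.001]
 [-0.    -0.001 -1.   ]]
0.55 -0.64 -0.31 -0.01 0.06 0.03 0.36; 0.54 -0.65 -0.29 -0.01 0.06 0.03 0.36; 0.55 -0.66 -0.27 -0.01 0.07 0.02 0.36; 0.54 -0.67 -0.25 -0.02 0.06 0.03 0.36; 0.55 -0.68 -0.23 -0.01 0.06 0.03 0.36
0.53 -0.69 -0.21 -0.01 0.06 0.03 0.36; 0.53 -0.7 -0.19 -0.01 0.06 0.03 0.36; 0.53 -0.71 -0.18 -0.01 0.06 0.02 0.36; 0.51 -0.71 -0.15 -0.02 0.07 0.03 0.36; 0.51 -0.73 -0.13 -0.01 0.06 0.03 0.36
0.5 -0.74 -0.12 -0.01 0.06 0.03 0.36; 0.49 -0.75 -0.1 -0.01 0.06 0.03 0.36; 0.47 -0.76 -0.09 -0.01 0.06 0.03 0.36; 0.46 -0.77 -0.07 -0.01 0.07 0.02 0.36; 0.45 -0.77 -0.04 -0.02 0.06 0.03 0.36
0.43 -0.79 -0.05 -0.01 0.06 0.03 0.36
[ 0.35992431 -0.19997289  0.38011225] [[ 0.71  0.    0.71]
 [ 0.   -1.    0.  ]
 [ 0.71 -0.   -0.71]]
```

```bash
python3 - <<'E'
from util import *
from rig import bot
s=bot.get_state(); R=Ro.from_rotvec(s["tcp_rot"]).as_matrix()
p,Rc=plan(s["eef_pos"],R,[.36,-.35,.36],down(np.radians(110)))
p,Rc=plan(p,Rc,[.47,-.2,.36],down(np.pi,np.radians(-40)))
print(p,Rc.round(2))
E
```

```text
0.58 -0.47 -0.36 0 0 -0.16 0.36; 0.63 -0.39 -0.36 0 0 -0.17 0.36; 0.67 -0.3 -0.36 0 0 -0.16 0.36; 0.71 -0.21 -0.36 0 0 -0.17 0.36; 0.74 -0.12 -0.36 0 0 -0.16 0.36
0.74 -0.03 -0.36 0 0 -0.16 0.36; 0.74 0.07 -0.37 0 0 -0.17 0.36; 0.72 0.16 -0.36 0 0 -0.16 0.36; 0.7 0.26 -0.36 0 0 -0.17 0.36; 0.66 0.34 -0.36 0 0 -0.16 0.36
0.6 0.42 -0.36 0 0 -0.17 0.36; 0.55 0.51 -0.36 0 0 -0.16 0.36
0.34 0.52 0 0.05 0.08 -0.15 0.36; 0.29 0.55 0 0.06 0.08 -0.15 0.36; 0.21 0.58 -0.01 0.05 0.07 -0.15 0.36; 0.15 0.6 -0.03 0.06 0.08 -0.14 0.36; 0.08 0.61 -0.04 0.05 0.08 -0.15 0.36
0.01 0.62 -0.07 0.06 0.07 -0.15 0.36; -0.05 0.61 -0.1 0.05 0.08 -0.15 0.36; -0.12 0.59 -0.13 0.05 0.08 -0.15 0.36; -0.18 0.57 -0.16 0.06 0.08 -0.15 0.36; -0.23 0.54 -0.2 0.05 0.07 -0.15 0.36
[ 0.46994025 -0.20007733  0.36012772] [[-0.77  0.   -0.64]
 [-0.    1.    0.  ]
 [ 0.64  0.   -0.77]]
```

```bash
sed -i 's/"zy"/"ZY"/' util.py; python3 - <<'E'
from util import *
from rig import bot
s=bot.get_state(); R=Ro.from_rotvec(s["tcp_rot"]).as_matrix()
p,Rc=plan(s["eef_pos"],R,[.36,-.35,.36],down(np.radians(110)))
p,Rc=plan(p,Rc,[.47,-.2,.36],down(np.pi,np.radians(-40)))
print(p,Rc.round(2))
E
```

```text
0.58 -0.47 -0.36 0 0 -0.16 0.36; 0.63 -0.39 -0.36 0 0 -0.17 0.36; 0.67 -0.3 -0.36 0 0 -0.16 0.36; 0.71 -0.21 -0.36 0 0 -0.17 0.36; 0.74 -0.12 -0.36 0 0 -0.16 0.36
0.74 -0.03 -0.36 0 0 -0.16 0.36; 0.74 0.07 -0.37 0 0 -0.17 0.36; 0.72 0.16 -0.36 0 0 -0.16 0.36; 0.7 0.26 -0.36 0 0 -0.17 0.36; 0.66 0.34 -0.36 0 0 -0.16 0.36
0.6 0.42 -0.36 0 0 -0.17 0.36; 0.55 0.51 -0.36 0 0 -0.16 0.36
0.34 0.52 0 -0.05 -0.08 -0.15 0.36; 0.29 0.55 0 -0.06 -0.08 -0.15 0.36; 0.21 0.58 0.01 -0.05 -0.07 -0.15 0.36; 0.15 0.6 0.03 -0.06 -0.08 -0.14 0.36; 0.08 0.61 0.05 -0.05 -0.08 -0.15 0.36
0.01 0.62 0.07 -0.06 -0.08 -0.15 0.36; -0.05 0.61 0.1 -0.05 -0.07 -0.15 0.36; -0.12 0.59 0.12 -0.05 -0.08 -0.15 0.36; -0.18 0.57 0.16 -0.06 -0.08 -0.15 0.36; -0.23 0.54 0.2 -0.05 -0.07 -0.15 0.36
[ 0.46989643 -0.20009305  0.35998293] [[-0.77  0.    0.64]
 [-0.    1.   -0.  ]
 [-0.64 -0.   -0.77]]
```

Emit:
apply_moves(targets="0.58 -0.47 -0.36 0 0 -0.16 0.36; 0.63 -0.39 -0.36 0 0 -0.17 0.36; 0.67 -0.3 -0.36 0 0 -0.16 0.36; 0.71 -0.21 -0.36 0 0 -0.17 0.36; 0.74 -0.12 -0.36 0 0 -0.16 0.36")

```text
clock: 0.65
eef_pos: [0.2832, -0.4845, 0.2847]
tcp_rot: [-2.74, -1.536, 0.0]
wrist_force: [0.4, -0.6, -0.4]
grip_width: 0.0603
```

Emit:
apply_moves(targets="0.74 -0.03 -0.36 0 0 -0.16 0.36; 0.74 0.07 -0.37 0 0 -0.17 0.36; 0.72 0.16 -0.36 0 0 -0.16 0.36; 0.7 0.26 -0.36 0 0 -0.17 0.36; 0.66 0.34 -0.36 0 0 -0.16 0.36")

```text
clock: 1.15
eef_pos: [0.3382, -0.3877, 0.339]
tcp_rot: [-2.113, -2.325, 0.0]
wrist_force: [-0.1, -0.5, -1.1]
grip_width: 0.0604
```

Emit:
apply_moves(targets="0.6 0.42 -0.36 0 0 -0.17 0.36; 0.55 0.51 -0.36 0 0 -0.16 0.36")

```text
clock: 1.35
eef_pos: [0.3604, -0.3492, 0.3606]
tcp_rot: [-1.795, -2.578, 0.0]
wrist_force: [1.0, 0.2, 0.2]
grip_width: 0.0603
```

Tracks well; on to the view pose.

Emit:
apply_moves(targets="0.34 0.52 0 -0.05 -0.08 -0.15 0.36; 0.29 0.55 0 -0.06 -0.08 -0.15 0.36; 0.21 0.58 0.01 -0.05 -0.07 -0.15 0.36; 0.15 0.6 0.03 -0.06 -0.08 -0.14 0.36; 0.08 0.61 0.05 -0.05 -0.08 -0.15 0.36")

```text
clock: 1.85
eef_pos: [0.4153, -0.2745, 0.3603]
tcp_rot: [0.857, 2.635, -0.003]
wrist_force: [1.4, 0.4, -0.3]
grip_width: 0.0604
```

Emit:
apply_moves(targets="0.01 0.62 0.07 -0.06 -0.08 -0.15 0.36; -0.05 0.61 0.1 -0.05 -0.07 -0.15 0.36; -0.12 0.59 0.12 -0.05 -0.08 -0.15 0.36; -0.18 0.57 0.16 -0.06 -0.08 -0.15 0.36; -0.23 0.54 0.2 -0.05 -0.07 -0.15 0.36")

```text
clock: 2.35
eef_pos: [0.4698, -0.2, 0.3603]
tcp_rot: [-0.004, 2.445, -0.005]
wrist_force: [0.8, -0.2, 0.7]
grip_width: 0.0607
```

Emit:
apply_moves(targets="0 0 0 0 0 0 0.36; 0 0 0 0 0 0 0.36")

```text
clock: 2.55
eef_pos: [0.4696, -0.2005, 0.3602]
tcp_rot: [0.007, 2.45, -0.002]
wrist_force: [0.6, -1.2, 0.5]
grip_width: 0.0601
```

```bash
python3 - <<'E'
from util import *
from rig import bot
c=bot.camera("wrist"); pickle.dump(c,open("w1.pkl","wb"))
cv2.imwrite("pics/w1.png",cv2.resize(c["color"][...,::-1],(800,600),interpolation=cv2.INTER_CUBIC))
s=bot.get_state(); print(s["qpos"].round(2),s["eef_pos"])
E
```

```text
[ 0.82 -0.19 -0.24  2.16 -0.67  0.66  2.57] [ 0.46970792 -0.20079407  0.3603969 ]
```

View pics/w1.png

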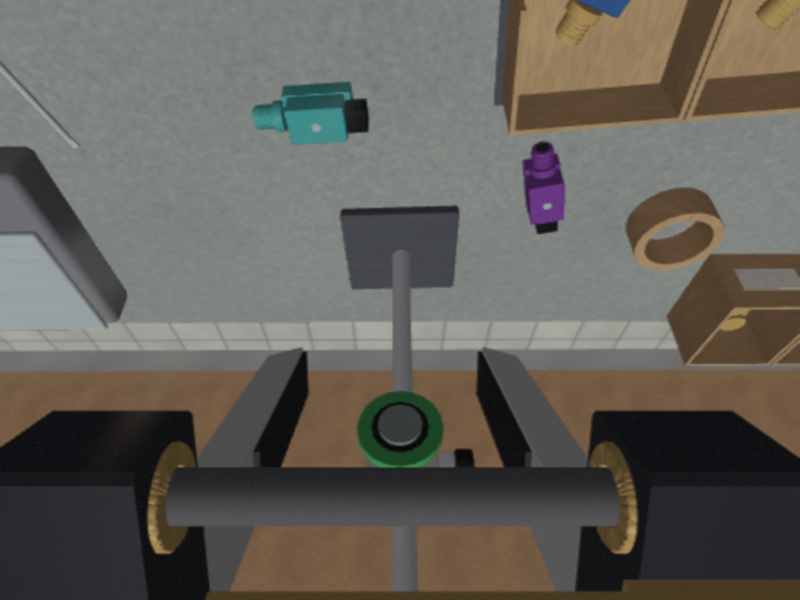

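```bash
python3 - <<'E'
from util import *
c=pickle.load(open("w1.pkl","rb")); u,v,w,h=216,240,80,60
o=cv2.resize(c["color"][v:v+h,u:u+w,::-1],(800,600),interpolation=cv2.INTER_CUBIC)
for k in range(0,w,10): cv2.putText(o,str(u+k),(k*10,12),0,.4,(255,255,255),1)
for k in range(0,h,10): cv2.putText(o,str(v+k),(0,k*10+5),0,.4,(255,255,255),1)
cv2.imwrite("pics/w1c.png",o)
E
```

```text
(no output)
```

View pics/w1c.png

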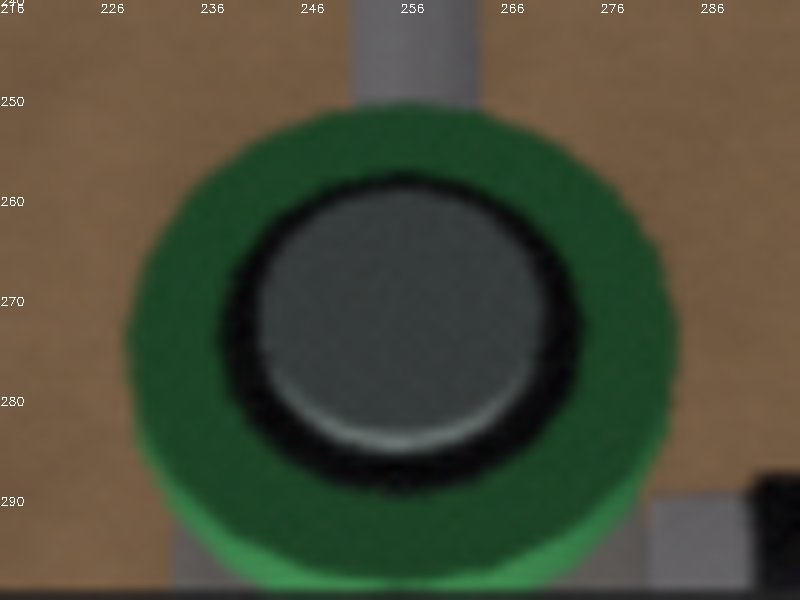

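```bash
python3 - <<'E'
from util import *
d=pickle.load(open("cams.pkl","rb")); T,S=d["top"],d["scene"]; W=pickle.load(open("w1.pkl","rb"))
tp=[(337.6,92.2),(358.4,92.2),(359,119),(338,118.6)]; sp=[(138.4,139.1),(152.1,149.1),(114.6,150.8),(125.9,162.1)]
n=lambda x,y:(216+x/10-.45,240+y/10-.45)
ext=np.array([*n(127,102),*n(680,582)]); gl=np.array([*n(257,185),*n(545,452)])
a_=np.linspace(0,2*np.pi,361)
def circ(p,R,x,r):
    q=proj(W,p[:3]+(R@np.c_[0*a_+x,r*np.cos(a_),r*np.sin(a_)].T).T); return np.r_[q.min(0),q.max(0)]
def f(p):
    R=lensR(p[3],p[4]); a=p[5];b=p[6]
    c=lambda x,y,z:p[:3]+R@[x,y,z]
    B=[c(a+.07,.026,.026),c(a+.07,-.026,.026),c(a,-.026,.026),c(a,.026,.026)]
    Q=[B[2],B[3],B[1],B[0]]; g=circ(p,R,0,p[7])
    rc=p[:3]+R[:,0]*(b+.003)
    return np.concatenate([(proj(T,B)-tp).ravel()/1,(proj(S,Q)-sp).ravel()/1,(proj(T,rc)-(347,127.5))[0],(proj(S,rc)-(153,148.5))[0],(circ(p,R,b,.03)-ext)/.3,(g-gl)/.4])
s=least_squares(f,[.66,-.2,.284,0,.1,.02,.005,.015]); print(s.x.round(4)); print(s.fun.round(1))
print("sd",np.sqrt(np.diag(np.linalg.inv(s.jac.T@s.jac))).round(4))
E
```

```text
[ 0.664  -0.1962  0.2822  0.0393  0.1425  0.0202  0.0026  0.016 ]
[-1.   0.1 -1.1 -0.4 -0.6  0.5 -0.4  1.4  0.5 -1.3 -0.3  0.2 -2.1 -1.
 -0.5 -0.  -1.2  0.2 -1.6  0.8 -0.5 -0.9  0.1  0.7 -0.9  1.2  1.1 -1.1]
sd [0.0014 0.0002 0.0006 0.0162 0.0126 0.0017 0.0007 0.0002]
```

```bash
python3 - <<'E'
from util import *
from rig import bot
s=bot.get_state(); R=Ro.from_rotvec(s["tcp_rot"]).as_matrix()
p,Rc=plan(s["eef_pos"],R,[.474,-.0485,.16],down(np.radians(158.8)),n=10)
print(p,Rc.round(2))
E
```

```text
0.42 0.51 0.52 0.02 0.09 0.04 0.36; 0.39 0.5 0.54 0.01 0.08 0.05 0.36; 0.38 0.49 0.57 0.02 0.09 0.04 0.36; 0.36 0.49 0.58 0.01 0.09 0.05 0.36; 0.33 0.49 0.6 0.02 0.09 0.04 0.36
0.31 0.48 0.62 0.02 0.08 0.05 0.36; 0.28 0.47 0.62 0.01 0.09 0.04 0.36; 0.26 0.48 0.65 0.02 0.09 0.05 0.36; 0.22 0.48 0.65 0.01 0.08 0.04 0.36; 0.21 0.47 0.66 0.02 0.09 0.04 0.36
[ 0.47386798 -0.04846761  0.16001758] [[-0.93  0.36  0.  ]
 [ 0.36  0.93 -0.  ]
 [-0.   -0.   -1.  ]]
```

Emit:
apply_moves(targets="0.42 0.51 0.52 0.02 0.09 0.04 0.36; 0.39 0.5 0.54 0.01 0.08 0.05 0.36; 0.38 0.49 0.57 0.02 0.09 0.04 0.36; 0.36 0.49 0.58 0.01 0.09 0.05 0.36; 0.33 0.49 0.6 0.02 0.09 0.04 0.36")

```text
clock: 3.1
eef_pos: [0.4721, -0.1251, 0.26]
tcp_rot: [0.272, 2.784, -0.007]
wrist_force: [0.1, -0.4, -0.3]
grip_width: 0.0604
```

Emit:
apply_moves(targets="0.31 0.48 0.62 0.02 0.08 0.05 0.36; 0.28 0.47 0.62 0.01 0.09 0.04 0.36; 0.26 0.48 0.65 0.02 0.09 0.05 0.36; 0.22 0.48 0.65 0.01 0.08 0.04 0.36; 0.21 0.47 0.66 0.02 0.09 0.04 0.36")

```text
clock: 3.6
eef_pos: [0.4743, -0.0492, 0.1592]
tcp_rot: [0.577, 3.086, -0.007]
wrist_force: [-0.1, -1.2, -0.1]
grip_width: 0.0601
```

Emit:
apply_moves(targets="0 0 0 0 0 0 0.36; 0 0 0 0 0 0 0.36")

```text
clock: 3.8
eef_pos: [0.4741, -0.0491, 0.1596]
tcp_rot: [0.569, 3.086, -0.004]
wrist_force: [-0.2, -0.1, 0.2]
grip_width: 0.0603
```

```bash
python3 - <<'E'
from util import *
from rig import bot
c=bot.camera("wrist"); pickle.dump(c,open("w2.pkl","wb"))
s=bot.get_state(); R=Ro.from_rotvec(s["tcp_rot"]).as_matrix(); print(s["qpos"].round(2),s["eef_pos"],R.round(3).tolist())
o=cv2.resize(c["color"][...,::-1],(800,600),interpolation=cv2.INTER_CUBIC)
h=np.radians(-21.2);V=Ro.from_euler("z",h).as_matrix();C=np.array([.474,-.0485,.028])
# predicted coil top corners + tip
P=[C+V@[x,y,.02] for x,y in((.025,.017),(.025,-.017),(-.025,-.017),(-.025,.017))]+[C+V@[.05,0,0]]
for q in proj(c,np.array(P)): cv2.circle(o,tuple(int(v) for v in q*800/512),4,(0,255,0),1)
cv2.imwrite("pics/w2.png",o)
E
```

```text
[ 0.62  0.3  -0.67  2.03  0.25  0.89  1.02] [ 0.47405505 -0.04941344  0.16008597] [[-0.934, 0.356, 0.004], [0.356, 0.934, -0.003], [-0.005, -0.002, -1.0]]
```

View pics/w2.png

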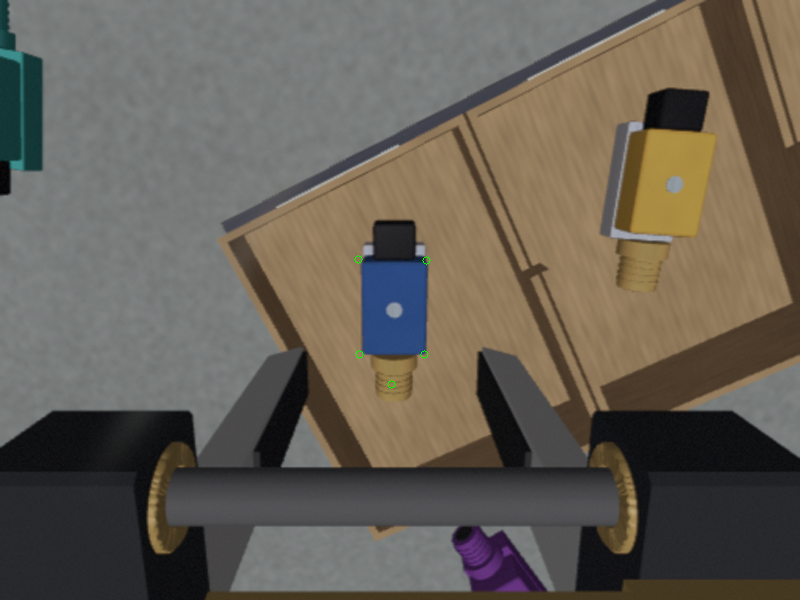

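Emit:
apply_moves(targets="0.02 0.06 0.9 0 0 0 0.36; 0 0 0.9 0 0 0 0.36; 0 0 0.8 0 0 0 0.36; 0 0 0.8 0 0 0 0.36; 0 0 0.6 0 0 0 0.36")

```text
clock: 4.35
eef_pos: [0.4742, -0.0483, 0.0395]
tcp_rot: [0.569, 3.084, -0.004]
wrist_force: [0.1, -0.1, -0.3]
grip_width: 0.0603
```

Emit:
apply_moves(targets="0 0 0 0 0 0 0.36; 0 0 0 0 0 0 1; 0 0 0 0 0 0 1; 0 0 0 0 0 0 1; 0 0 0 0 0 0 1", grip_force=30)

```text
clock: 4.85
eef_pos: [0.4745, -0.0473, 0.0403]
tcp_rot: [0.566, 3.086, -0.004]
wrist_force: [-3.3, -1.7, 14.7]
grip_width: 0.0337
```

Emit:
apply_moves(targets="0 0 0 0 0 0 1; 0 0 0 0 0 0 1")

```text
clock: 5.05
eef_pos: [0.4745, -0.0473, 0.0403]
tcp_rot: [0.566, 3.086, -0.004]
wrist_force: [-2.8, -1.9, 13.4]
grip_width: 0.0338
```

Emit:
apply_moves(targets="0 0 -0.3 0 0 0 1; 0 0 -0.6 0 0 0 1; 0 0 -0.9 0 0 0 1; 0 0 -0.9 0 0 0 1; 0 0 -0.9 0 0 0 1")

```text
clock: 5.55
eef_pos: [0.4734, -0.0465, 0.149]
tcp_rot: [0.565, 3.088, -0.003]
wrist_force: [-0.1, 0.6, -2.2]
grip_width: 0.0336
```

Emit:
apply_moves(targets="0 0 -0.9 0 0 0 1; 0 0 -0.9 0 0 0 1; 0 0 0 0 0 0 1; 0 0 0 0 0 0 1")

```text
clock: 5.95
eef_pos: [0.4734, -0.0467, 0.2018]
tcp_rot: [0.566, 3.087, -0.004]
wrist_force: [-0.0, -0.1, -2.8]
grip_width: 0.0337
```

```bash
python3 - <<'E'
from util import *
from rig import bot
s=bot.get_state(); R=Ro.from_rotvec(s["tcp_rot"]).as_matrix(); print(s["qpos"].round(2),s["eef_pos"],R.round(3).tolist())
# grasp: valve center in tool frame: at grasp tcp (.4745,-.0473,.0403), valve (.4743,-.0475,.028)
h=.035;t=.13; L=lensR(h,t); lens=np.array([.664,-.1962,.2822])
Rt=down(np.pi+h,-t)   # tool x=-lens x, tool z=-lens z
print((L.T@Rt).round(3).tolist())
ctr=lens+L@[-.150,0,0]; tcp=ctr-Rt@[0,0,.0123]; print("centre",ctr,"tcp",tcp)
back=tcp-L[:,0]*.05
p,Rc=plan(s["eef_pos"],R,back,Rt,clos=1); print(p,back)
p,Rc=plan(p,Rc,tcp,Rt,clos=1,n=4); print(p)
E
```

```text
[ 0.66  0.24 -0.71  1.99  0.19  0.97  1.06] [ 0.47344495 -0.04667576  0.20178308] [[-0.935, 0.355, 0.003], [0.355, 0.935, -0.003], [-0.004, -0.002, -1.0]]
[[-1.0, -0.0, 0.0], [-0.0, 1.0, 0.0], [0.0, 0.0, -1.0]]
centre [ 0.51535681 -0.20140464  0.26275488] tcp [ 0.51376328 -0.20146043  0.27495109]
-0.22 -0.71 -0.32 -0.01 -0.02 -0.07 1; -0.19 -0.73 -0.31 0 -0.03 -0.07 1; -0.16 -0.73 -0.32 -0.01 -0.02 -0.08 1; -0.12 -0.74 -0.31 0 -0.02 -0.07 1; -0.08 -0.74 -0.32 -0.01 -0.02 -0.07 1
-0.04 -0.74 -0.32 0 -0.03 -0.07 1; -0.01 -0.75 -0.32 -0.01 -0.02 -0.08 1
[ 0.46407616 -0.20325798  0.26847224] [ 0.46421555 -0.20319531  0.26846938]
-0.42 0 0 0 0 0 1; -0.42 0 0 0 0 0 1; -0.41 0 0 0 0 0 1; -0.42 0 0 0 0 0 1
[ 0.51370683 -0.20133345  0.27503754]
```

Emit:
apply_moves(targets="-0.22 -0.71 -0.32 -0.01 -0.02 -0.07 1; -0.19 -0.73 -0.31 0 -0.03 -0.07 1; -0.16 -0.73 -0.32 -0.01 -0.02 -0.08 1; -0.12 -0.74 -0.31 0 -0.02 -0.07 1; -0.08 -0.74 -0.32 -0.01 -0.02 -0.07 1")

```text
clock: 6.45
eef_pos: [0.4664, -0.1589, 0.2483]
tcp_rot: [0.117, 3.049, 0.008]
wrist_force: [-0.3, 0.3, -3.1]
grip_width: 0.0336
```

Emit:
apply_moves(targets="-0.04 -0.74 -0.32 0 -0.03 -0.07 1; -0.01 -0.75 -0.32 -0.01 -0.02 -0.08 1; 0 0 0 0 0 0 1; 0 0 0 0 0 0 1")

```text
clock: 6.85
eef_pos: [0.4637, -0.2031, 0.2671]
tcp_rot: [-0.056, 3.012, 0.009]
wrist_force: [-0.3, 1.1, -2.8]
grip_width: 0.0337
```

```bash
python3 - <<'E'
from util import *
from rig import bot
s=bot.get_state(); print(s["qpos"].round(2),s["eef_pos"],Ro.from_rotvec(s["tcp_rot"]).as_matrix().round(3).tolist(),down(np.pi+.035,-.13).round(3).tolist())
c=bot.camera("wrist"); pickle.dump(c,open("w3.pkl","wb"))
cv2.imwrite("pics/w3.png",cv2.resize(c["color"][...,::-1],(800,600),interpolation=cv2.INTER_CUBIC))
E
```

```text
[ 1.01  0.15 -0.68  1.92  0.05  0.98  1.93] [ 0.46371749 -0.20314724  0.2670887 ] [[-0.991, -0.038, 0.129], [-0.037, 0.999, 0.009], [-0.129, 0.004, -0.992]] [[-0.991, -0.035, 0.13], [-0.035, 0.999, 0.005], [-0.13, 0.0, -0.992]]
```

View pics/w3.png

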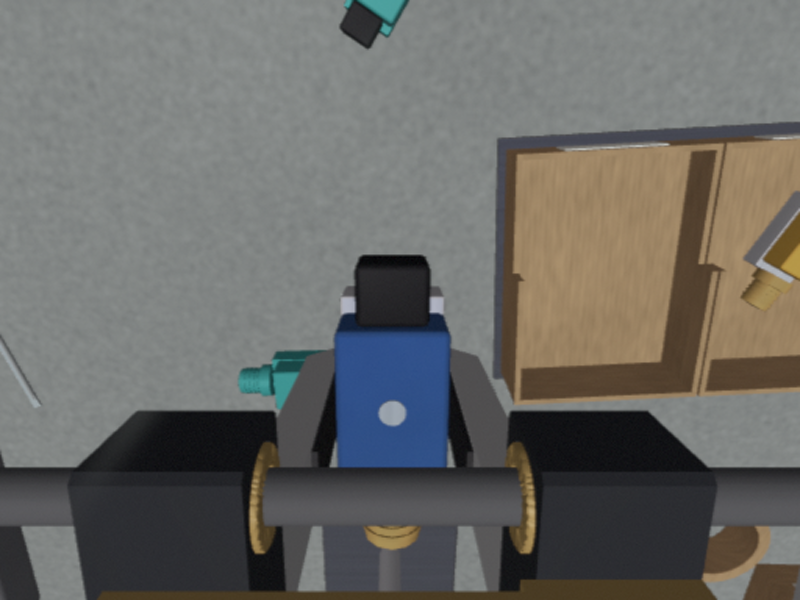

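The valve sits straight in the fingers: coil dot at (392,413), parallel to the jaws. Next I'll check its offset and pitch in the tool frame, then plan the final approach.

```bash
python3 - <<'E'
from util import *
from rig import bot
c=pickle.load(open("w3.pkl","rb")); s=bot.get_state(); R=Ro.from_rotvec(s["tcp_rot"]).as_matrix(); p=s["eef_pos"]
def ray(uv,zt):
    r=R.T@c["R"].T@np.linalg.solve(c["camera_matrix"],[*uv,1]); o=R.T@(-c["R"].T@c["t"]-p); return o+r*(zt-o[2])/r[2]
print("dot",ray((250.5,263.9),-.0077),"rear coil edge L/R",ray((216.5,212),-.0077),ray((286,212),-.0077))
L=lensR(.035,.13);lens=np.array([.664,-.1962,.2822])
Rt=down(np.pi+.035,-.13)
dx=ray((250.5,263.9),-.0077)[0]
tcp=lens+L@[-.15,0,0]-Rt@[dx,0,.0123]; print(tcp)
q,_=plan(p,R,tcp,Rt,clos=1,n=5)
print(q)
E
```

```text
dot [-0.00057199 -0.00046404 -0.0077    ] rear coil edge L/R [ 0.0246446  -0.01562363 -0.0077    ] [ 0.02458731  0.01546933 -0.0077    ]
[ 0.51319647 -0.20148028  0.27487694]
-0.33 -0.01 -0.01 0 0 0 1; -0.33 0 -0.01 0 0 0 1; -0.34 -0.01 -0.01 0 0 0 1; -0.33 0 -0.01 0 0 0 1; -0.33 -0.01 -0.01 0.01 0 0 1
[ 0.51311622 -0.20152935  0.27501487]
```

Emit:
apply_moves(targets="-0.33 -0.01 -0.01 0 0 0 1; -0.33 0 -0.01 0 0 0 1; -0.34 -0.01 -0.01 0 0 0 1; -0.33 0 -0.01 0 0 0 1; -0.33 -0.01 -0.01 0.01 0 0 1")

```text
clock: 7.4
eef_pos: [0.5145, -0.2021, 0.2761]
tcp_rot: [-0.058, 3.01, -0.004]
wrist_force: [-0.3, 0.2, -3.0]
grip_width: 0.0341
```

Emit:
apply_moves(targets="0 0 0 0 0 0 1; 0 0 0 0 0 0 1; 0 0 0 0 0 0 1; 0 0 0 0 0 0 1")

```text
clock: 7.8
eef_pos: [0.5132, -0.2023, 0.2761]
tcp_rot: [-0.057, 3.01, -0.004]
wrist_force: [-0.4, 0.2, -3.1]
grip_width: 0.0336
```

```bash
python3 - <<'E'
from util import *
from rig import bot
s=bot.get_state(); R=Ro.from_rotvec(s["tcp_rot"]).as_matrix(); p=s["eef_pos"]
L=lensR(.035,.13);lens=np.array([.664,-.1962,.2822])
tip=p+R@[-.0506,0,.0123]; print("tip in lens",L.T@(tip-lens),"rot err",Ro.from_matrix(L.T@R@np.diag([-1,1,-1])).as_rotvec(),"qd",s["qd"].round(3),s["grip_width"])
out=[]
for n,(u,v,w,h) in (("scene",(70,100,160,120)),("top",(290,70,120,90))):
    c=bot.camera(n); o=c["color"][v:v+h,u:u+w,::-1]; o=cv2.resize(o,(800//2*1,300) ,interpolation=cv2.INTER_CUBIC)
    sc=400/w
    for X,col in((tip,(0,255,0)),(lens,(255,0,255)),(lens+L@[-.1,0,0],(255,255,255))):
        q=(proj(c,X)[0]-[u,v]+.5)*sc; cv2.circle(o,tuple(int(a) for a in q),3,col,1)
    out.append(o)
cv2.imwrite("pics/fin.png",cv2.resize(np.vstack(out),(800,1200))[:] if 0 else np.hstack(out))
E
```

```text
tip in lens [-0.09986921 -0.00073281  0.00124613] rot err [-0.00496222 -0.00064189  0.00345647] qd [ 0.001  0.    -0.002 -0.001  0.001  0.002 -0.001] 0.0336378887673145
```

View pics/fin.png

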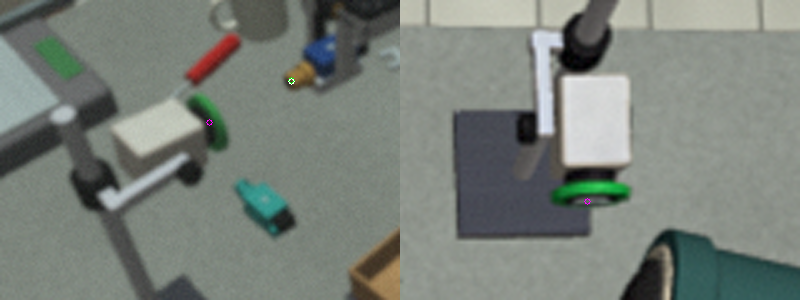

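The scene crop shows the brass tip at (291,81), right on the predicted focus point. The lens is unmoved at (209,122), and nothing is touching the valve. I'm handing it in.

```bash
python3 -c "
from rig import bot
print(bot.close_job()); s=bot.get_state(); print(s['clock'],s['eef_pos'],s['grip_width'])"
```

```text
the job is handed in; nothing more can be done
None
the job is handed in; nothing more can be done
```

The blue-coil valve is out of its bin and held in front of the inspection camera, and I handed the job in at about 8 s on the clock. No verdict was reported.

- **Position:** by calculation, the tip is 99.9 mm from the glass and about 1.4 mm off the line of sight. The valve's axes are within 0.01 rad of my estimate of the camera's.
- **Grip:** the fingers held at 33.6 mm with the force set to 30 N, and the arm was still.
- **Pictures:** the last scene picture shows the brass tip on the computed focus point and the camera where it was. The last top view could not confirm the tip because the arm hid it.
- **Other objects:** I did not check the red and yellow valves or the bystanders in a final picture. My path kept clear of them, and the wrist force only rose while gripping the valve (about 15 N).
- **Uncertainty:** these figures rest on my fit of the camera's pose, with its tilt and heading good to about 0.01–0.02 rad. The glass outline looked a little rounder than that fit predicts, so the tilt (0.13 rad used) is the least certain value, though well inside the 0.2 rad tolerance.

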